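Unclip the lotus cover from its spring stand and reunite it with its own base

ROBOT

A 7-joint arm with a two-finger parallel gripper is mounted at the origin on the work surface. World frame = base frame: x ahead of the robot, y to its left, z up, the work surface at z = 0. Lengths are in m, angles in rad, forces in N, time in s.
With the tool pointing down it reaches from about 0.4 to 0.85 m from the base axis. Payload 4.4 kg.
Tool frame: the origin (TCP) lies midway between the tips of the shut fingers; the grasp point (between the pads) lies behind it (ctrl.grasp_offset is the z of the grasp point in the tool frame, in m); z points along the fingers, y is the direction in which the jaws open and shut (so a half turn about z gives the same grasp; the last joint's range is limited). The gripper opens to 94 mm and grips with 3 to 60 N. Pads are 16 mm wide; open, the fingers measure 119 mm over their backs; the gripper's body (75 mm by 177 mm) begins 78 mm behind the grasp point.
Start: joints at [-1.324, 0.628, 0.038, 1.517, -0.027, 0.996, -0.02], TCP at [0.2, 0.618, 0.205] pointing down, gripper open.
Joint ranges: [-3.06, 3.06], [-0.37, 2.12], [-1.25, 1.32], [0.18, 2.47], [-1.1, 4.24], [0.23, 1.98], [-2.94, 2.94]. Speed limits (rad/s): [2.57, 2.57, 3.14, 3.14, 3.14, 3.14, 3.14].

INTERFACE

Orientations are given as a unit quaternion [x, y, z, w].
In Python, from station import ctrl gives the robot as it stands. The module is installed in compiled form; this text tells all that it offers. Calls block until the motion is done:
- ctrl.reach(position, orientation): joint-space move of the TCP to a pose.
- ctrl.line_to(position, ori=None, rate=0.15): straight line of the TCP; ori=None keeps the orientation; rate is the mean speed in m/s.
- ctrl.move_joints(angles): joint-space move.
- ctrl.open() and ctrl.gripper_close(squeeze=None): open the fingers fully, or close them until they stop; squeeze is the grip in N (None keeps the last).
- ctrl.hold(seconds).
- ctrl.solve_ik(position, orientation): joint angles nearest the present ones, or None.
- ctrl.state(): the state.
- ctrl.get_image(name): name is "scene" or "side" or "wrist"; returns a dict with "frame" (384x512x3 uint8, red, green, blue), "K" (3x3 intrinsics, pixels), "k1" (the pictures are not rectified: a ray, as slopes to the right and down, at radius r is drawn at 1 + k1 r^2 times it, then the intrinsics apply), "T" (4x4, takes a point from camera to world coordinates). Camera axes: x right, y up, looking along -z (the intrinsics and any distortion apply to the point x, -y, -z); pixel columns grow to the right and rows downward; lengths in m; the calibration is good to about 2 mm. A picture is of the moment at which its call begins. There is no depth.
A pose or a line that the arm cannot do raises ctrl.MotionError and nothing moves.
- ctrl.sign_off(): hands the job in, once; it reports no verdict.
The state is a dict: "time_s": time; "joint_positions": joint angles; "joint_vel": joint speeds; "effort": joint torques, N m; "eef_pos": TCP position; "tool_rot": TCP orientation; "ft_force": force on the tool from outside, world axes, zero at the start; "torque": the same for the moment, N m; "gripper_width": finger opening in m.
Only numpy, scipy, OpenCV 4.12 (cv2) and the standard library are available. Lean on these libraries where they do the work, as an engineer would, in place of code of your own. Each camera call takes 0.05 s, during which the arm holds its last target.

TASK

The red lotus-box cover is clipped on the aluminium spring stand: press it down gently against the spring just until it stops, squeeze its two yellow side buttons together while it is down, and lift it off. Put it on the red lotus base it belongs to, whose mouth alone takes its tongue, buttons still squeezed until it sits flush and fully home, then let go so that the buttons spring out and lock under the rim. Do not push the bench things about (whetstone, mallet, pot, jar, pine block).

Things in the scene. Friction and masses are not known exactly. Their poses are not given: they have to be found in the camera images.
- cover_mid (a point): Red lacquered cover, a box 120 x 50 x 45 mm (x, y, z), gold stripe across its +x end, 12 mm gold boss on top; about 0.32 kg. Point on its vertical centre line, 30 mm above the flat underside that rests on a rim. x along its length to the striped end, y to its left button, z up. Starts on the stand, aligned with stand_rim.
- cover: The same cover; origin at the centre of its flat underside. Below it hang a gold tongue (x +24 to +44 mm, y -16 to +16 mm, 15 mm deep) and, at mid-length (x -12 to +12 mm), the two buttons' spring hooks, 47 mm deep, which turn outward under the lips of a rim; both buttons must be in by about 8 mm for the hooks to clear the lips.
- button_left (a joint): Yellow spring button on the cover's +y side; how far it is in, m: 0 out, 0.009 fully in (hard stop). Spring 4 N out, 7.6 N in. An upright pad 40 mm long (x), 44 mm tall, from 22 mm below to 22 mm above the level of cover_mid, with a finger ledge near its foot. 70 mm across both pads' outer faces when out, 52 mm when fully in.
- button_right (a joint): The same on the cover's -y side; 0 out, 0.009 fully in.
- button_left_ledge (a point): Middle of the top face of the left button's finger ledge, on which a fingertip can push straight down: 40 mm long in x, sticking out 12 mm from the pad (35 to 47 mm from the cover's centre line when out), 16 mm below the level of cover_mid. Moves in with the button.
- button_right_ledge (a point): The same on the right button.
- stand_rim (a point): Centre of the mouth of the fixed aluminium stand on a dark board, at rim level, 66 mm above the table; z up, x along the mouth, 108 x 64 mm outside, mouth 96 x 36 mm. A spring plate inside (about 10 N, 13 N when down) holds the cover up, its underside 20 mm above the rim.
- stand: The same stand; origin centre of its board (170 x 110 mm), on the table. Held up, the cover's hooks are caught behind turned-down edges, which block the buttons. It must be pressed down 4 to 18 mm, differently each time and not to be seen, to free them; 2 mm further is a hard stop that can be felt. Pressing there with over 30 N strains it. Squeezing hard before pressing jams the hooks.
- red_base_rim (a point): Centre of the rim, 66 mm above the table, of the fixed red lotus base (petals all round, about 210 x 165 mm): the cover's own half. Neck 108 x 64 mm outside; mouth 36 mm wide in y, open from x -19 to +48 mm; a wide gold bar fills its -x end. Home: cover_mid 30 mm straight above this point, underside flat on the rim.
- red_base: The same red base; origin at the centre of its foot, axes as red_base_rim. The cover goes on with its x axis along this x axis (striped end over the open end); with both buttons in there is about 4 mm play each way in x, 2 mm in y. No spring. When the buttons go out the hooks lock below the lips.
- dark_base_rim (a point): The same point of a fixed dark green lotus base of the same size, not the cover's half: gold bars fill both ends of its mouth (open x -19 to +19 mm only), so the tongue does not go in.
- whetstone_mid (a point): Centre of a loose grey whetstone, 180 x 60 x 28 mm, lying on the table; leave alone.
- mallet_mid (a point): Loose stubby round mallet standing on its 82 mm wide head, handle up, 147 mm tall; point 36 mm up; leave alone.
- glue_pot_mid (a point): Loose blue pot, 90 mm wide, 80 mm tall, point half-way up; leave alone.
- lacquer_jar_mid (a point): Loose amber jar, 72 mm wide, 100 mm tall, point half-way up; leave alone.
- pine_block_mid (a point): Loose pine block 120 x 70 x 45 mm, centre; leave alone.
There are look-alikes about, which are no part of the job. What is shaped like the cover but pink, purple or turquoise is not meant.

How it is judged:
By the outcome, as a careful person would: the job done as asked, in the order asked, and still so for the second after the job is handed in, with the robot touching nothing.
It also fails if it takes over 45 s, if anything falls off the work surface, if the arm or the gripper's body presses on something with over 40 N, if the wrist force passes 120 N, or if a joint passes its speed limit or range.

## Working session

There is one attempt and no reset: what is moved stays moved. The work goes in short steps, each a Python script; the robot and the scene stay as the last script left them, time stands still between calls to the robot, and variables do not carry over. Pictures are saved under pics/ and viewed, and the job is handed in when it is done.

```bash
ls; mkdir -p pics
python3 - <<'E'
from station import ctrl
import cv2,numpy as np
s=ctrl.state();print(s['time_s'],s['eef_pos'],s['tool_rot'],s['ft_force'],s['gripper_width'],ctrl.grasp_offset)
for n in ['scene','side','wrist']:
    d=ctrl.get_image(n);cv2.imwrite(f'pics/{n}0.png',d['frame'][:,:,::-1]);np.savez(f'{n}0.npz',**d)
    print(n,d['K'].tolist(),d['k1'],np.round(d['T'],3).tolist())
E
```

```text
pics
0.0 [0.19981527 0.61787162 0.20458998] [ 1.55757899e-01  9.87794860e-01 -8.81997490e-04 -1.17023936e-04] [-0.71213062 -0.11930252  0.10232778] 0.09408494584306641 -0.0188
scene [[427.0119890112438, 0.0, 255.55367836655773], [0.0, 427.0119890112438, 190.88295199390382], [0.0, 0.0, 1.0]] -0.16453682560402164 [[-0.669, -0.597, 0.443, 1.092], [0.743, -0.525, 0.414, 0.48], [-0.015, 0.606, 0.795, 1.094], [0.0, 0.0, 0.0, 1.0]]
side [[470.184220025642, 0.0, 257.3049580525246], [0.0, 470.184220025642, 183.26869878049035], [0.0, 0.0, 1.0]] 0.06680875731194938 [[0.997, 0.055, -0.059, 0.441], [-0.08, 0.569, -0.819, -1.127], [-0.012, 0.821, 0.571, 0.831], [0.0, 0.0, 0.0, 1.0]]
wrist [[277.5498896573113, 0.0, 253.51602430942268], [0.0, 277.5498896573113, 191.0215490107408], [0.0, 0.0, 1.0]] 0.01115575029039469 [[0.308, -0.917, -0.254, 0.125], [0.951, 0.296, 0.084, 0.641], [-0.002, -0.267, 0.964, 0.383], [0.0, 0.0, 0.0, 1.0]]
```

View pics/scene0.png

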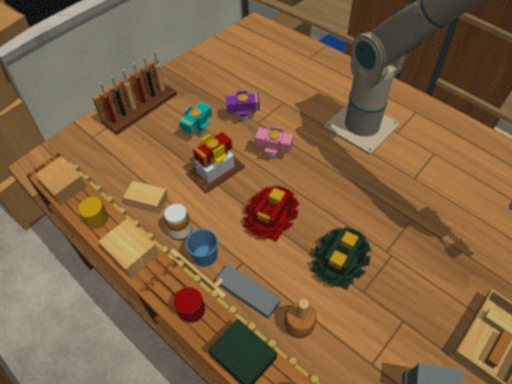

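View pics/side0.png

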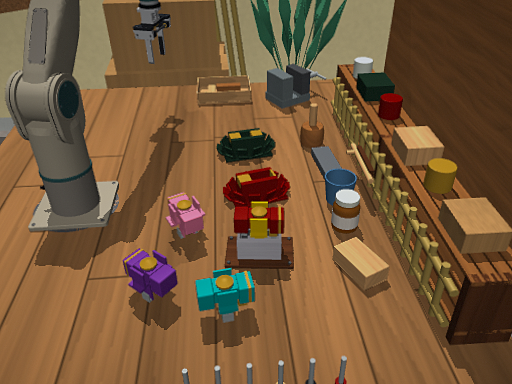

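View pics/wrist0.png

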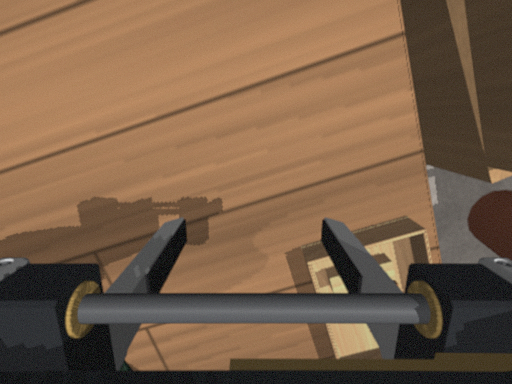

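The red cover on the aluminium stand is at scene (212,150) / side (258,220). The red base is at scene (270,212) / side (257,187), and the dark green base at scene (341,256). The look-alikes are turquoise (196,117), purple (242,103) and pink (273,140). Next I'll enlarge the cover and the red base.

```bash
cat > h.py <<'E'
import cv2,numpy as np
def ray(d,uv):
    K=d['K'];k1=float(d['k1']);T=d['T']
    uv=np.atleast_2d(np.asarray(uv,float)).reshape(-1,1,2)
    n=cv2.undistortPoints(uv,K,np.array([k1,0,0,0.]),None,None,None,(3,50,1e-12)) if False else cv2.undistortPoints(uv,K,np.array([k1,0,0,0.]))
    n=n.reshape(-1,2)
    v=np.c_[n[:,0],-n[:,1],-np.ones(len(n))]@T[:3,:3].T
    return T[:3,3],v
def onplane(d,uv,z):
    o,v=ray(d,uv); return o+v*((z-o[2])/v[:,2])[:,None]
def proj(d,P):
    T=d['T'];p=(np.atleast_2d(P)-T[:3,3])@T[:3,:3]
    p=p*[1,-1,-1]
    return cv2.projectPoints(p.reshape(-1,1,3),np.zeros(3),np.zeros(3),d['K'],np.array([float(d['k1']),0,0,0.]))[0].reshape(-1,2)
def tri(ds,uvs):
    A=np.zeros((3,3));b=np.zeros(3)
    for d,uv in zip(ds,uvs):
        o,v=ray(d,uv);v=v[0]/np.linalg.norm(v[0]);M=np.eye(3)-np.outer(v,v);A+=M;b+=M@o
    return np.linalg.solve(A,b)
E
python3 - <<'E'
import cv2
a=cv2.imread('pics/scene0.png');b=cv2.imread('pics/side0.png')
f=lambda im,x,y,w,h:cv2.resize(im[y:y+h,x:x+w],(400,300),interpolation=cv2.INTER_CUBIC)
import numpy as np
cv2.imwrite('pics/crops.png',np.vstack([np.hstack([f(a,176,125,80,60),f(a,231,180,80,60)]),np.hstack([f(b,217,190,80,60),f(b,217,158,80,60)])]))
E
```

```text
(no output)
```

View pics/crops.png

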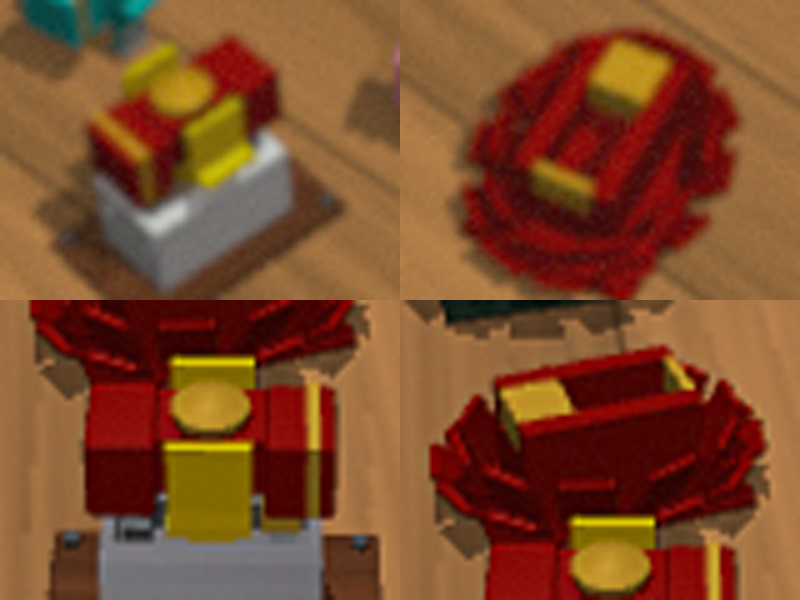

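Run:
```python
from h import *
a=dict(np.load('scene0.npz'));b=dict(np.load('side0.npz'))
S=lambda x,y:(176+x/5,125+y/5);S2=lambda x,y:(231+(x-400)/5,180+y/5)
V=lambda x,y:(217+x/5,190+(y-300)/5);V2=lambda x,y:(217+(x-400)/5,158+(y-300)/5)
print('boss',tri([a,b],[S(182,85),V(211,402)]))
print('sideface top edge corners cover top z.131', onplane(b,[V(88,450),V(335,448),V(90,385),V(335,385)],.131).round(4))
print('scene cover top', onplane(a,[S(90,118),S(140,155),S(278,75),S(230,38)],.131).round(4))
print('base rim side', onplane(b,[V2(497,383),V2(665,347),V2(522,425),V2(703,393)],.066).round(4))
print('bar top scene', onplane(a,[S2(610,38),S2(670,62),S2(590,85),S2(645,108)],.066).round(4))
```

```text
boss [ 0.50707144 -0.24691843  0.13759524]
sideface top edge corners cover top z.131 [[ 0.4482 -0.27    0.131 ]
 [ 0.5635 -0.2794  0.131 ]
 [ 0.4512 -0.2204  0.131 ]
 [ 0.5696 -0.2317  0.131 ]]
scene cover top [[ 0.5592 -0.275   0.131 ]
 [ 0.56   -0.229   0.131 ]
 [ 0.4561 -0.2124  0.131 ]
 [ 0.4526 -0.2584  0.131 ]]
base rim side [[ 0.4626  0.0182  0.066 ]
 [ 0.5644  0.0471  0.066 ]
 [ 0.4749 -0.0263  0.066 ]
 [ 0.5813 -0.0039  0.066 ]]
bar top scene [[ 0.4749 -0.0242  0.066 ]
 [ 0.4649  0.0149  0.066 ]
 [ 0.5098 -0.01    0.066 ]
 [ 0.5011  0.0256  0.066 ]]
```

```bash
cat >> h.py <<'E'
from scipy.spatial.transform import Rotation as Ro
def quat(yaw): # tool x along yaw, z down
    return (Ro.from_euler('z',yaw)*Ro.from_euler('x',np.pi)).as_quat()
E
python3 - <<'E'
from h import *
from station import ctrl
a=dict(np.load('scene0.npz'))
print('mallet',onplane(a,[(300,325)],.036),'wh',onplane(a,[(250,290)],.014))
for nm,p,y in [('base',[.521,.009,.2],.25),('cover',[.507,-.247,.2],-.09)]:
    for k in (0,np.pi):
        q=ctrl.solve_ik(p,quat(y+k));print(nm,k,None if q is None else np.round(q,2))
p=[.521,.009,.24]
ctrl.reach(p,quat(.25+np.pi)); s=ctrl.state();print(s['time_s'],s['eef_pos'])
d=ctrl.get_image('wrist');cv2.imwrite('pics/w1.png',d['frame'][:,:,::-1]);np.savez('w1.npz',**d)
E
```

```text
mallet [[0.74729485 0.30148064 0.036     ]] wh [[0.75280716 0.1331523  0.014     ]]
base 0 [-0.57  0.55  0.76  1.89 -0.49  0.89 -0.89]
base 3.141592653589793 [-0.1   0.45  0.04  1.88 -0.02  0.81  1.77]
cover 0 [-0.26  0.83  1.23  1.79 -0.86  1.17 -0.42]
cover 3.141592653589793 [ 0.18  0.53  0.34  1.78 -0.23  0.87  2.1 ]
2.6 [0.52110678 0.01000224 0.23993745]
```

View pics/w1.png

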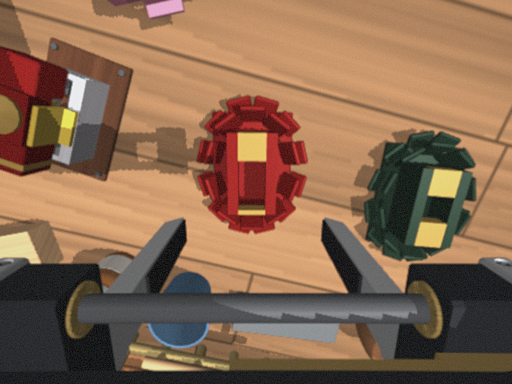

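Wrist view shows the red base: wide gold bar at (252,147) and a thin far-end bar at (251,211). So base +x points down the image. The dark base at (430,205) has two wide bars. I'll take a closer picture.

Run:
```python
from h import *
from station import ctrl
ctrl.line_to([.521,.009,.175],rate=.15); s=ctrl.state();print(s['time_s'],s['eef_pos'])
d=ctrl.get_image('wrist');np.savez('w2.npz',**d)
im=d['frame'][:,:,::-1]
cv2.imwrite('pics/w2.png',cv2.resize(im[100:260,170:340],None,fx=3.5,fy=3.5,interpolation=cv2.INTER_CUBIC))
```

```text
3.2333 [0.52137269 0.00918872 0.17529964]
```

View pics/w2.png

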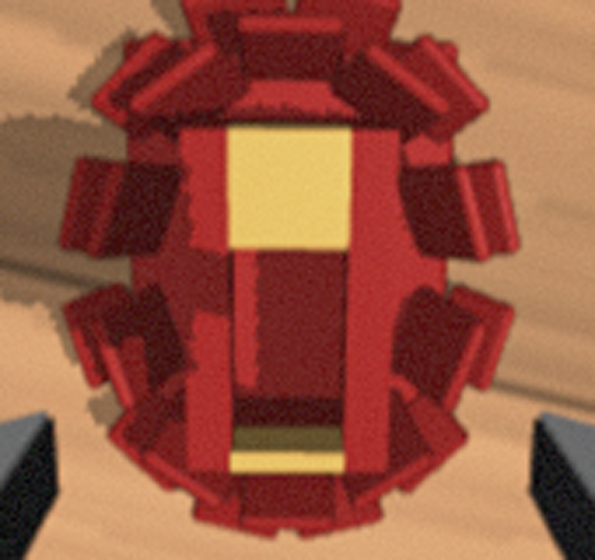

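Run:
```python
from h import *
d=dict(np.load('w2.npz'))
C=lambda x,y:(170+(x+.5)/3.5-.5,100+(y+.5)/3.5-.5)
for nm,pts in dict(rim=[(180,128),(399,130),(188,471),(387,471)],bar=[(227,125),(351,127),(229,249),(349,249)],thin=[(231,452),(345,451),(231,472),(345,472)]).items():
    P=onplane(d,[C(*p) for p in pts],.066);ex=(P[2]+P[3]-P[0]-P[1])/2
    print(nm,P[:,:2].round(4).tolist(),'c',P.mean(0).round(4),'len',np.linalg.norm(ex),'w',np.linalg.norm(P[1]-P[0]),np.linalg.norm(P[3]-P[2]),'yaw',np.arctan2(ex[1],ex[0]),'inner edge mid',((P[2]+P[3])/2)[:2].round(4))
```

```text
rim [[0.4748, -0.0379], [0.4595, 0.024], [0.58, -0.0119], [0.5641, 0.05]] c [0.5196 0.0061 0.066 ] len 0.10807793812567104 w 0.06379610613135128 0.0639025997759808 yaw 0.2431762177653384 inner edge mid [0.5721 0.0191]
bar [[0.4705, -0.0248], [0.4622, 0.0103], [0.5061, -0.0158], [0.4972, 0.0192]] c [ 0.484  -0.0028  0.066 ] len 0.03641334086949156 w 0.03609817873013089 0.03614744277483244 yaw 0.24891187451173785 inner edge mid [0.5016 0.0017]
thin [[0.5702, -0.0], [0.5608, 0.0352], [0.5769, 0.0016], [0.5678, 0.0371]] c [0.5689 0.0185 0.066 ] len 0.007098995603332396 w 0.03640309073353939 0.03662132482028926 yaw 0.2491807370576707 inner edge mid [0.5724 0.0193]
```

Measured rim is 108.1 x 63.8 mm, which matches the description: centre (0.5196, 0.0061), yaw 0.245. Now the cover.

Run:
```python
from h import *
from station import ctrl
ctrl.line_to([.521,.009,.24],rate=.2)
ctrl.reach([.507,-.247,.24],quat(np.pi-.09)); s=ctrl.state();print(s['time_s'],s['eef_pos'],s['ft_force'])
d=ctrl.get_image('wrist');np.savez('w3.npz',**d)
im=d['frame'][:,:,::-1]
cv2.imwrite('pics/w3.png',cv2.resize(im[90:260,160:350],None,fx=3.5,fy=3.5,interpolation=cv2.INTER_CUBIC))
```

```text
4.7667 [ 0.50755489 -0.24469563  0.23944093] [0.2454298  0.03356285 0.2336754 ]
```

View pics/w3.png

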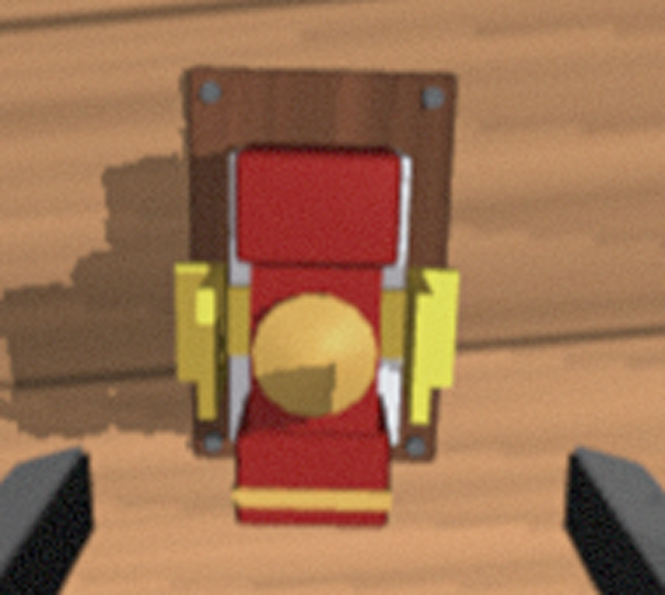

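```bash
python3 - <<'E'
from h import *
d=dict(np.load('w3.npz'))
C=lambda x,y:(160+(x+.5)/3.5-.5,90+(y+.5)/3.5-.5)
def q(nm,pts,z):
    P=onplane(d,[C(*p) for p in pts],z);ex=(P[2]+P[3]-P[0]-P[1])/2;w=P[1]-P[0]+P[3]-P[2]
    print(nm,P[:,:2].round(4).tolist(),'c',P.mean(0).round(4),'len',np.linalg.norm(ex),'w',np.linalg.norm(P[1]-P[0]),np.linalg.norm(P[3]-P[2]),'yaw',np.arctan2(ex[1],ex[0]),np.arctan2(-w[0],w[1]))
q('far block',[(239,150),(399,149),(236,264),(396,266)],.131)
q('whole top',[(239,150),(399,149),(238,512),(388,512)],.131)
q('stripe',[(233,489),(391,491),(235,508),(391,508)],.131)
q('board',[(188,70),(456,73),(194,456),(434,460)],.012)
q('pad tops',[(176,265),(458,270),(200,418),(428,422)],.138)
print('boss',onplane(d,[C(315,355)],.143),onplane(d,[C(315,355)],.137))
E
python3 - <<'E'
import cv2,numpy as np
d=np.load('w3.npz');im=d['frame'][:,:,::-1]
cv2.imwrite('pics/w3b.png',cv2.resize(im[160:245,205:295],None,fx=7,fy=7,interpolation=cv2.INTER_CUBIC))
E
```

```text
far block [[0.4451, -0.2663], [0.4488, -0.2202], [0.4782, -0.2709], [0.4829, -0.2234]] c [ 0.4638 -0.2452  0.131 ] len 0.03381257139675728 w 0.04629480671706673 0.04779720150081306 yaw -0.11600722576286127 -0.0907533510184785
whole top [[0.4451, -0.2663], [0.4488, -0.2202], [0.5582, -0.2793], [0.5624, -0.2314]] c [ 0.5036 -0.2493  0.131 ] len 0.11395384156354223 w 0.04629480671706673 0.04809710762197627 yaw -0.10662621917194277 -0.08465544406393714
stripe [[0.5501, -0.28], [0.5552, -0.2299], [0.5567, -0.2801], [0.5611, -0.2303]] c [ 0.5558 -0.2551  0.131 ] len 0.00622491111904255 w 0.05033780636253654 0.04996191333853423 yaw -0.04137341732057643 -0.09489806933523395
board [[0.4186, -0.2943], [0.4291, -0.1874], [0.5828, -0.3124], [0.5941, -0.2058]] c [ 0.5062 -0.2499  0.012 ] len 0.16564409802446975 w 0.10739748736697954 0.10716938700439846 yaw -0.11046215603234807 -0.10177150338117412
pad tops [[0.4757, -0.2876], [0.4844, -0.2058], [0.5231, -0.2864], [0.5305, -0.2173]] c [ 0.5034 -0.2493  0.138 ] len 0.04702585835606282 w 0.082238022674497 0.06943942621095098 yaw -0.11001487653429128 -0.10585639982186446
boss [[ 0.5050046  -0.24954611  0.143     ]] [[ 0.50665292 -0.24976593  0.137     ]]
```

View pics/w3b.png

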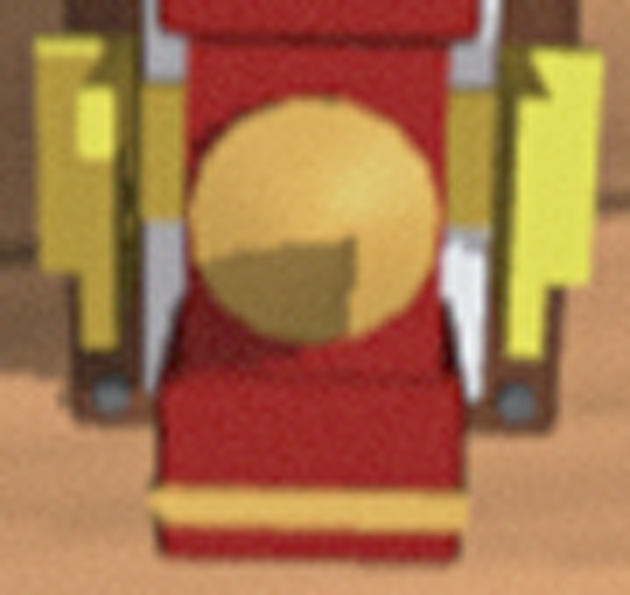

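Run:
```python
from h import *
from station import ctrl
d=dict(np.load('w3.npz'))
C=lambda x,y:(160+(x+.5)/3.5-.5,90+(y+.5)/3.5-.5)
for z in (.0,.004,.008):
    P=onplane(d,[C(*p) for p in [(188,70),(456,73),(194,456),(434,460)]],z);print(z,P.mean(0),np.linalg.norm((P[2]+P[3]-P[0]-P[1])/2))
y=np.pi-.105
ctrl.line_to([.5065,-.2497,.17],ori=quat(y),rate=.12)
ctrl.line_to([.5065,-.2497,.125],rate=.08)
ctrl.hold(.1);s=ctrl.state();print(s['time_s'],s['eef_pos'],s['tool_rot'],quat(y),s['ft_force'])
for n in ('wrist','side'):
    d=ctrl.get_image(n);np.savez(n+'4.npz',**d)
    im=d['frame'][:,:,::-1]
    im=im[90:290,130:380] if n=='wrist' else im[150:270,190:340]
    cv2.imwrite(f'pics/{n}4.png',cv2.resize(im,(750,600),interpolation=cv2.INTER_CUBIC))
```

```text
0.0 [ 0.50843256 -0.25025167  0.        ] 0.17054125240564166
0.004 [ 0.5076769  -0.25014852  0.004     ] 0.16890886761191778
0.008 [ 0.50692123 -0.25004536  0.008     ] 0.1672764828181936
6.3583 [ 0.5069642  -0.24995198  0.1255605 ] [ 5.24740383e-02  9.98622111e-01 -2.23473133e-04  5.52391881e-04] [5.24758861e-02 9.98622192e-01 6.11479735e-17 3.21322130e-18] [ 0.28843016  0.13541221 -0.25980165]
```

View pics/wrist4.png

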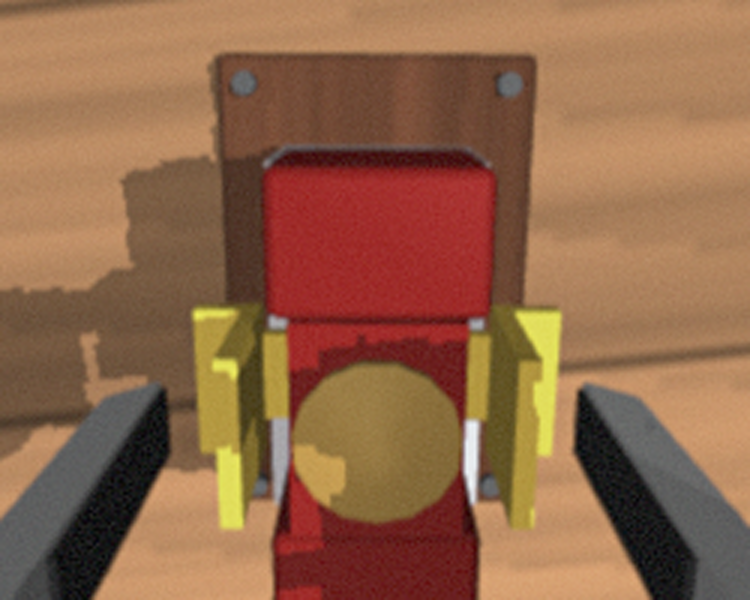

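View pics/side4.png

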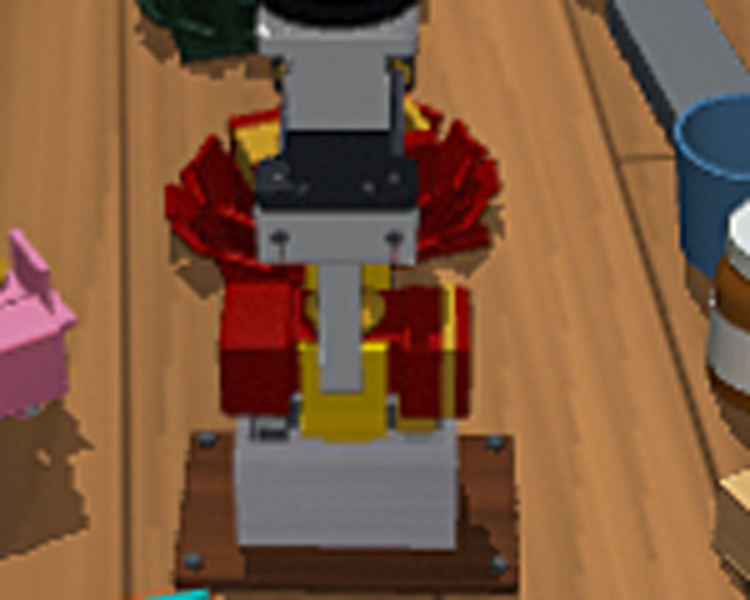

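The fingers straddle the pads: side-view finger column is x≈340 against the pad's 300–387. In the wrist view the pads' outer edges are at (220,·)/(537,·) and the finger tips at 168/577.

Run:
```python
from h import *
d=dict(np.load('wrist4.npz'))
C=lambda x,y:(130+(x+.5)/3-.5,90+(y+.5)/3-.5)
P=onplane(d,[C(220,526),C(536,526),C(215,364),C(540,364)],.138);print(P.round(4))
print('fingers',onplane(d,[C(168,395),C(577,390)],.1256).round(4))
print('boss',[onplane(d,[C(378,442)],z).round(4) for z in (.131,.137,.143)])
T=d['T'];print(np.linalg.norm(P[1]-P[0]))
e=np.array([.50696,-.24995,0]);th=-.105
R=np.array([[np.cos(th),np.sin(th)],[-np.sin(th),np.cos(th)]])
for p in list(P)+list(onplane(d,[C(168,395),C(577,390)],.1256))+list(onplane(d,[C(378,442)],.143)): print((R@(p-e)[:2]*1e3).round(1))
```

```text
[[ 0.5223 -0.2868  0.138 ]
 [ 0.5297 -0.2167  0.138 ]
 [ 0.4843 -0.282   0.138 ]
 [ 0.4915 -0.2139  0.138 ]]
fingers [[ 0.4948 -0.2968  0.1256]
 [ 0.5033 -0.2036  0.1256]]
boss [array([[ 0.509, -0.25 ,  0.131]]), array([[ 0.5062, -0.2497,  0.137 ]]), array([[ 0.5034, -0.2495,  0.143 ]])]
0.07050666329608794
[ 19.1 -35.1]
[19.1 35.4]
[-19.2 -34.3]
[-19.2  34.3]
[ -7.2 -47.9]
[-8.5 45.7]
[-3.6  0.1]
```

Run:
```python
from h import *
from station import ctrl
ctrl.line_to([.5069,-.2490,.1045],rate=.06)
ctrl.hold(.1);s=ctrl.state();print(s['time_s'],s['eef_pos'],s['ft_force'],s['gripper_width'])
ctrl.gripper_close(squeeze=3)
ctrl.hold(.1);s=ctrl.state();print(s['time_s'],s['eef_pos'],s['ft_force'],s['torque'],s['gripper_width'])
```

```text
7.05 [ 0.50698942 -0.24908888  0.10450043] [-0.2628723  -0.13286842 -0.29208951] 0.09445961490534344
7.65 [ 0.50700409 -0.24888052  0.10464819] [-0.52535722  1.71292856  2.27322171] [0.13550011 0.00944779 0.00456308] 0.06998344617043097
```

Run:
```python
from h import *
from station import ctrl
x,y,z=.5069,-.2488,.1045
L=[]
prev=None
while z>.078:
    z-=.001
    ctrl.line_to([x,y,z],rate=.02)
    s=ctrl.state();f=s['ft_force'][2];L.append((round(s['time_s'],2),round(z,4),round(s['eef_pos'][2],4),np.round(s['ft_force'],1).tolist(),round(s['gripper_width'],4)))
    if f>15.5: break
for l in L:print(*l)
ctrl.hold(.15);s=ctrl.state();print(s['time_s'],s['eef_pos'],s['ft_force'],s['torque'],s['gripper_width'])
```

```text
7.9 0.1035 0.1038 [-0.5, 1.2, 4.1] 0.0699
8.15 0.1025 0.1026 [0.5, 1.1, 4.5] 0.0704
8.4 0.1015 0.1016 [0.3, 0.8, 4.1] 0.0702
8.65 0.1005 0.1005 [0.6, 0.6, 3.1] 0.0705
8.9 0.0995 0.0997 [-0.6, 0.8, 7.0] 0.0698
9.15 0.0985 0.0988 [0.5, 0.6, 5.3] 0.0703
9.4 0.0975 0.0978 [1.2, 0.5, 5.8] 0.0699
9.65 0.0965 0.0968 [0.4, 0.9, 5.4] 0.07
9.9 0.0955 0.0958 [0.4, 0.3, 6.9] 0.0702
10.15 0.0945 0.0948 [0.7, 0.6, 6.0] 0.0703
10.4 0.0935 0.0938 [0.4, 0.9, 6.6] 0.0703
10.65 0.0925 0.0928 [0.4, 0.7, 7.6] 0.0703
10.9 0.0915 0.0919 [0.1, 1.7, 8.1] 0.0702
11.15 0.0905 0.0909 [0.5, 1.9, 7.7] 0.07
11.4 0.0895 0.0899 [-0.0, 0.9, 7.8] 0.0701
11.65 0.0885 0.0889 [1.2, 0.8, 8.0] 0.0705
11.9 0.0875 0.0879 [-0.1, 0.8, 7.8] 0.0701
12.15 0.0865 0.0869 [0.3, 1.0, 8.2] 0.0699
12.4 0.0855 0.086 [0.7, 1.4, 8.4] 0.07
12.65 0.0845 0.085 [0.3, 0.5, 8.4] 0.07
12.9 0.0835 0.084 [0.4, 0.1, 8.1] 0.0699
13.15 0.0825 0.083 [-0.6, 0.2, 9.1] 0.0703
13.4 0.0815 0.0821 [-0.1, 0.8, 7.8] 0.0701
13.65 0.0805 0.0811 [-0.4, 2.3, 8.9] 0.0702
13.9 0.0795 0.0807 [-1.0, 2.6, 13.7] 0.0702
14.15 0.0785 0.0806 [-2.9, 2.4, 20.8] 0.0701
14.3 [ 0.50721851 -0.24900482  0.08062502] [-2.97955349  3.17056253 20.09586117] [ 0.67169471  0.71492403 -0.06398911] 0.06991705785744659
```

Hard stop felt at TCP z = 0.0806 (force jumps from about 9 to 20 N). I'll ease off slightly and squeeze.

Run:
```python
from h import *
from station import ctrl
def P():
    s=ctrl.state();print(round(s['time_s'],2),s['eef_pos'].round(4),s['ft_force'].round(1),s['torque'].round(2),round(s['gripper_width'],4))
ctrl.line_to([.5069,-.2488,.0790],rate=.02);P()
ctrl.gripper_close(squeeze=14);P()
ctrl.gripper_close(squeeze=25);ctrl.hold(.1);P()
d=ctrl.get_image('side');cv2.imwrite('pics/side5.png',cv2.resize(d['frame'][150:270,190:340,::-1],(750,600),interpolation=cv2.INTER_CUBIC))
```

```text
14.55 [ 0.5072 -0.2489  0.0807] [-2.3  2.3 17.1] [ 0.6   0.5  -0.08] 0.0702
14.85 [ 0.5072 -0.2489  0.0807] [-2.7  2.1 18.8] [ 0.55  0.52 -0.01] 0.0518
15.17 [ 0.5072 -0.2489  0.0808] [-2.7  2.2 18.6] [ 0.63  0.61 -0.03] 0.0512
```

View pics/side5.png

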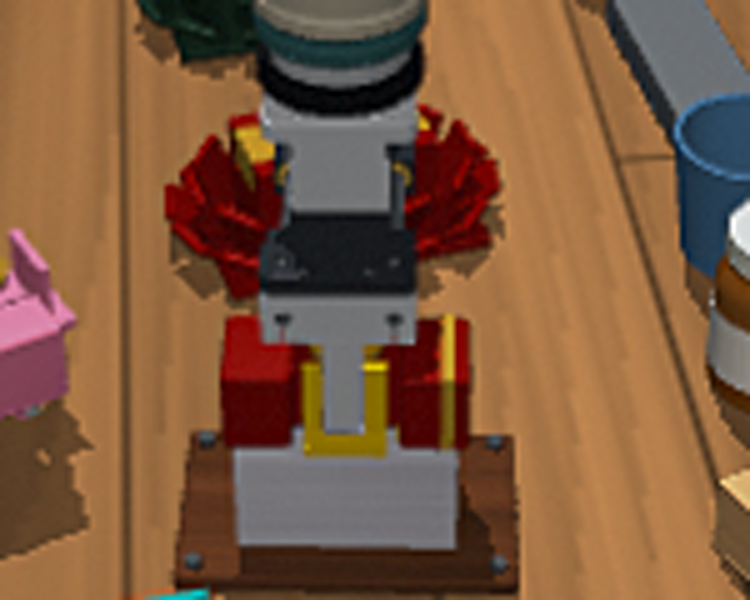

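Width is 51–52 mm, so both buttons are fully in and the cover sits on the rim (side view, cover bottom at row ~445). Lifting now.

Run:
```python
from h import *
from station import ctrl
def P():
    s=ctrl.state();print(round(s['time_s'],2),s['eef_pos'].round(4),s['ft_force'].round(1),s['torque'].round(2),round(s['gripper_width'],4))
for z in (.086,.095):
    ctrl.line_to([.5070,-.2489,z],rate=.04);P()
ctrl.line_to([.5070,-.2489,.19],rate=.12);ctrl.hold(.1);P()
for n in ('side','scene'):
    d=ctrl.get_image(n);np.savez(n+'6.npz',**d)
    im=d['frame'][:,:,::-1];im=im[120:240,190:340] if n=='side' else im[80:200,150:300]
    cv2.imwrite(f'pics/{n}6.png',cv2.resize(im,(750,600),interpolation=cv2.INTER_CUBIC))
```

```text
15.54 [ 0.5071 -0.2489  0.0867] [-0.1  1.3  7.9] [ 0.33  0.05 -0.02] 0.051
15.92 [ 0.5071 -0.2489  0.0955] [0.3 1.2 6.1] [ 0.3  -0.   -0.06] 0.0514
16.96 [ 0.5062 -0.2485  0.1889] [-0.6  0.5 -3.3] [ 0.01 -0.   -0.02] 0.0513
```

View pics/side6.png

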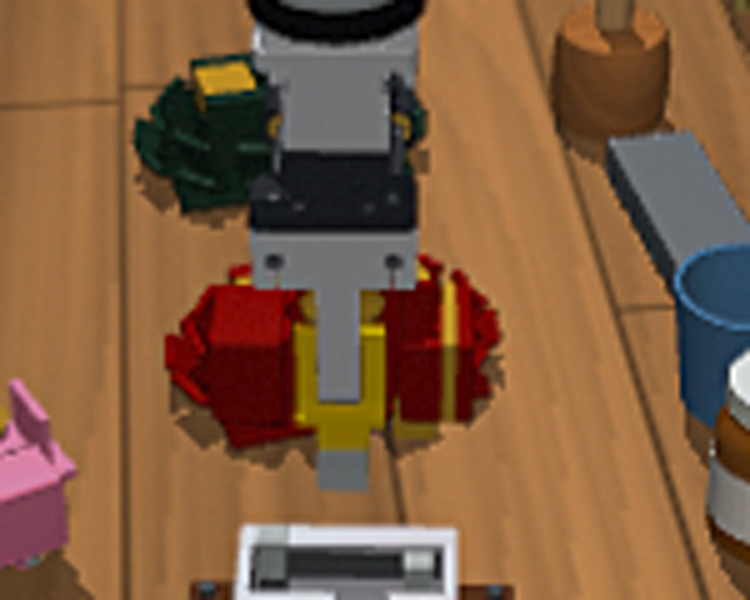

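View pics/scene6.png

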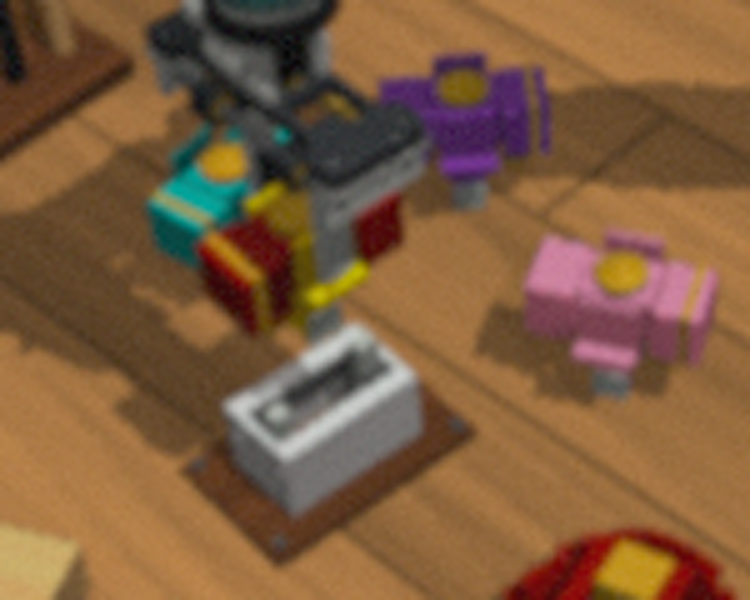

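Cover held level, buttons in (51.3 mm), Fz −3.3 N (its weight). Moving above the red base.

Run:
```python
from h import *
from station import ctrl
def P():
    s=ctrl.state();print(round(s['time_s'],2),s['eef_pos'].round(4),s['ft_force'].round(1),s['torque'].round(2),round(s['gripper_width'],4));return s
ctrl.reach([.5194,.0069,.19],quat(np.pi+.245));P()
ctrl.line_to([.5194,.0069,.137],rate=.1);ctrl.hold(.2);s=P()
print(Ro.from_quat(s['tool_rot']).as_matrix().round(4).tolist())
for n in ('side','scene','wrist'):
    d=ctrl.get_image(n);np.savez(n+'7.npz',**d)
    im=d['frame'][:,:,::-1];im=im[120:240,190:340] if n=='side' else im[150:246,210:330] if n=='scene' else im
    cv2.imwrite(f'pics/{n}7.png',cv2.resize(im,(750,600),interpolation=cv2.INTER_CUBIC))
```

```text
18.06 [0.5197 0.0047 0.1901] [ 0.1  0.1 -3.3] [-0.05 -0.03  0.02] 0.0513
18.94 [0.5199 0.0068 0.1377] [ 0.1  0.1 -3.1] [ 0.03  0.04 -0.02] 0.0517
[[-0.9702, -0.2424, 0.0014], [-0.2424, 0.9702, 0.0001], [-0.0014, -0.0003, -1.0]]
```

View pics/side7.png

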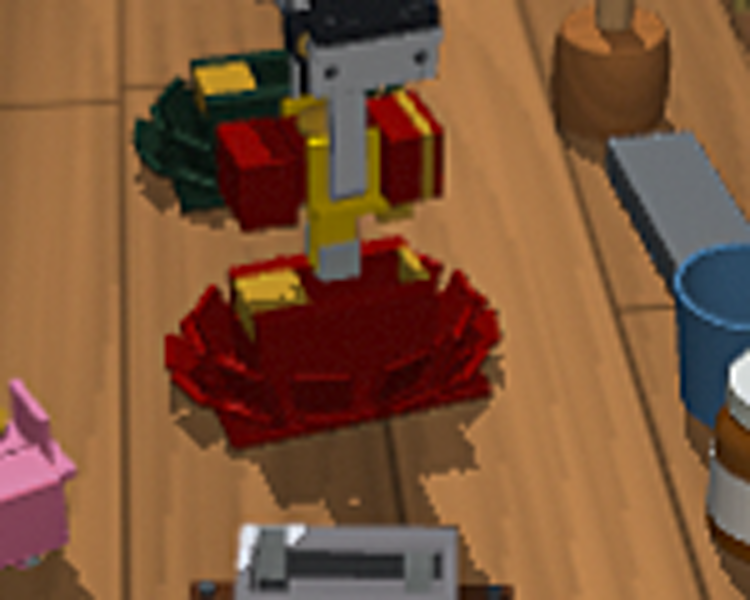

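View pics/scene7.png

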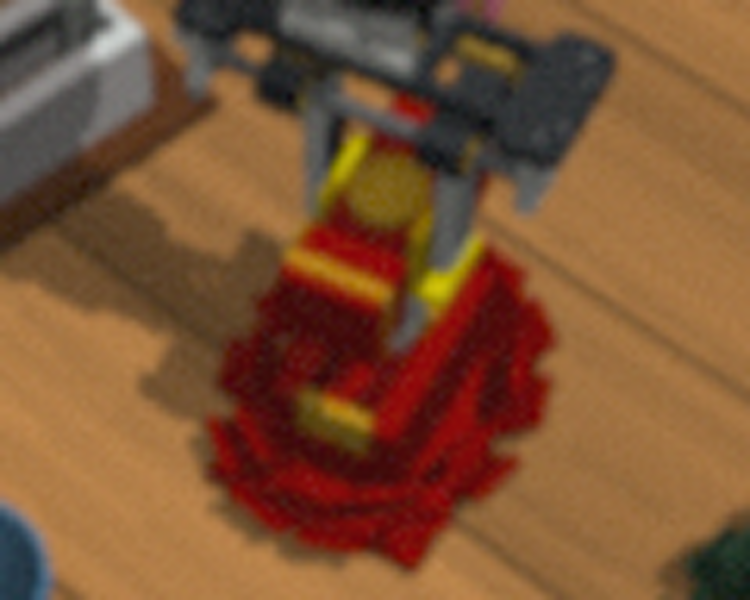

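View pics/wrist7.png

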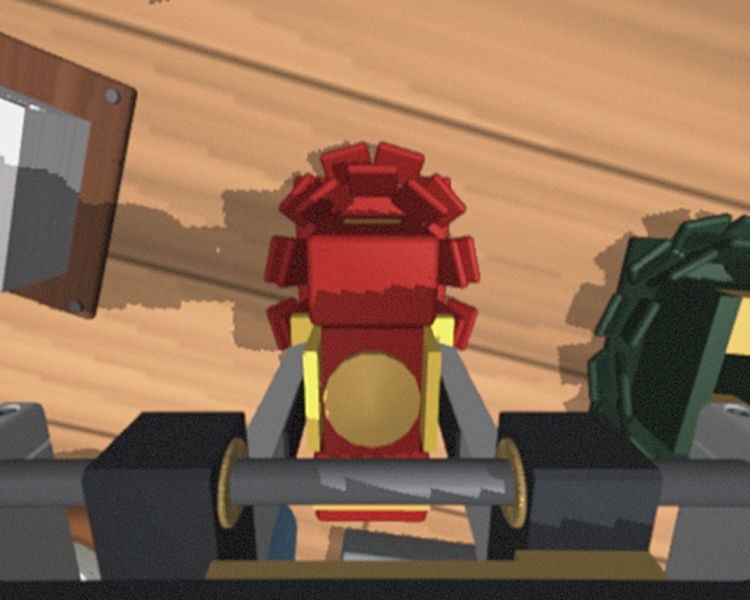

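Side and scene views show the cover centred over the red base, stripe over the open end, wide bar at the other end. Lowering with force checks.

Run:
```python
from h import *
from station import ctrl
x,y,z=.5192,.0069,.137
while z>.0775:
    st=.004 if z>.0845 else .001
    z-=st
    ctrl.line_to([x,y,z],rate=.05 if st>.002 else .02)
    s=ctrl.state();f=s['ft_force'];print(round(s['time_s'],2),round(z,4),s['eef_pos'].round(4),f.round(1),s['torque'].round(2),round(s['gripper_width'],4))
    if f[2]>5 or np.hypot(f[0],f[1])>6: break
```

```text
19.34 0.133 [0.5189 0.0069 0.1327] [ 0.6  0.6 -3.3] [ 0.05 -0.02  0.01] 0.0511
19.59 0.129 [0.5189 0.0069 0.1287] [-0.3  0.3 -3.3] [ 0.05 -0.03  0.05] 0.0514
19.84 0.125 [0.5189 0.0069 0.1247] [-0.1  0.3 -3.1] [ 0.02  0.   -0.04] 0.0515
20.09 0.121 [0.519  0.0069 0.1207] [ 0.  -0.2 -3. ] [0.02 0.02 0.04] 0.0509
20.34 0.117 [0.519  0.0069 0.1167] [-0.8 -0.2 -2.3] [ 0.04  0.04 -0.03] 0.0514
20.59 0.113 [0.519  0.0069 0.1127] [ 0. -0. -3.] [ 0.07  0.06 -0.01] 0.0511
20.84 0.109 [0.519  0.0069 0.1087] [-0.5  0.2 -2. ] [-0.04  0.   -0.01] 0.0511
21.09 0.105 [0.5189 0.0069 0.1047] [-0.3  0.2 -2.9] [ 0.05 -0.01  0.02] 0.0514
21.34 0.101 [0.519  0.0069 0.1007] [-0.7  0.4 -3.2] [0.02 0.01 0.03] 0.0513
21.59 0.097 [0.519  0.0069 0.0967] [-0.1  0.2 -3.7] [ 0.05  0.02 -0.01] 0.0517
21.84 0.093 [0.519  0.0069 0.0928] [-0.5  0.5 -3.1] [0.05 0.05 0.02] 0.0514
22.09 0.089 [0.519  0.0069 0.0887] [-0.7 -0.5 -3.5] [0.01 0.02 0.01] 0.0512
22.34 0.085 [0.519  0.0069 0.0847] [-0.7  0.  -1.9] [0.04 0.01 0.01] 0.0513
22.59 0.081 [0.519  0.0069 0.0808] [-0.3 -0.8 -3.7] [ 0.05 -0.    0.  ] 0.0516
22.84 0.08 [0.5192 0.0069 0.0804] [-2.2 -0.2  3.1] [0.1  0.31 0.04] 0.0514
23.09 0.079 [0.5192 0.0069 0.0803] [-2.9  0.8 12.7] [ 0.07  0.89 -0.01] 0.0514
```

Contact at TCP z = 0.0803, the expected home height. I'll check it's flush, then release.

Run:
```python
from h import *
from station import ctrl
def P():
    s=ctrl.state();print(round(s['time_s'],2),s['eef_pos'].round(4),s['ft_force'].round(1),s['torque'].round(2),round(s['gripper_width'],4));return s
ctrl.hold(.1);P()
ims=[]
for n in ('side','scene'):
    d=ctrl.get_image(n);np.savez(n+'8.npz',**d)
    im=d['frame'][:,:,::-1];im=im[130:220,205:325] if n=='side' else im[165:255,210:330]
    ims.append(cv2.resize(im,(400,300),interpolation=cv2.INTER_CUBIC))
cv2.imwrite('pics/c8.png',np.hstack(ims))
```

```text
23.19 [0.5192 0.0069 0.0803] [-3.   0.2 13. ] [0.08 0.92 0.03] 0.0514
```

View pics/c8.png

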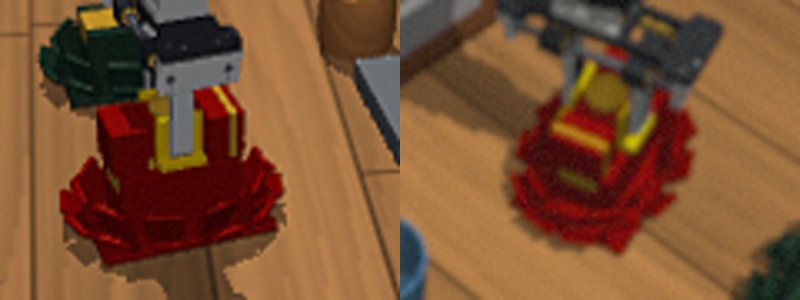

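Run:
```python
from h import *
from station import ctrl
def P():
    s=ctrl.state();print(round(s['time_s'],2),s['eef_pos'].round(4),s['ft_force'].round(1),s['torque'].round(2),round(s['gripper_width'],4));return s
ctrl.line_to([.5193,.0069,.0796],rate=.02);P()
ctrl.open();P()
ctrl.line_to([.5193,.0069,.11],rate=.06);P()
ctrl.line_to([.5193,.0069,.24],rate=.15);ctrl.hold(.1);P()
ims=[]
for n in ('side','scene','wrist'):
    d=ctrl.get_image(n);np.savez(n+'9.npz',**d)
    im=d['frame'][:,:,::-1];im=im[130:220,205:325] if n=='side' else im[165:255,210:330] if n=='scene' else im[90:240,150:350]
    ims.append(cv2.resize(im,(400,300),interpolation=cv2.INTER_CUBIC))
f=cv2.resize(d['frame'][:,:,::-1],(400,300));
cv2.imwrite('pics/c9.png',np.vstack([np.hstack(ims[:2]),np.hstack([ims[2],f])]))
```

```text
23.54 [0.5192 0.0069 0.0804] [-3.4 -0.2  8.8] [0.09 0.64 0.02] 0.0517
24.35 [0.52   0.0066 0.0796] [ 2.3 -0.8  1.8] [-0.17 -0.24 -0.08] 0.0938
25.01 [0.5193 0.007  0.1102] [-0.1 -0.2 -0.3] [ 0.03 -0.03 -0.02] 0.0937
26.12 [0.5186 0.0069 0.239 ] [ 0.4  0.7 -0.8] [ 0.06 -0.02  0.02] 0.0939
```

View pics/c9.png

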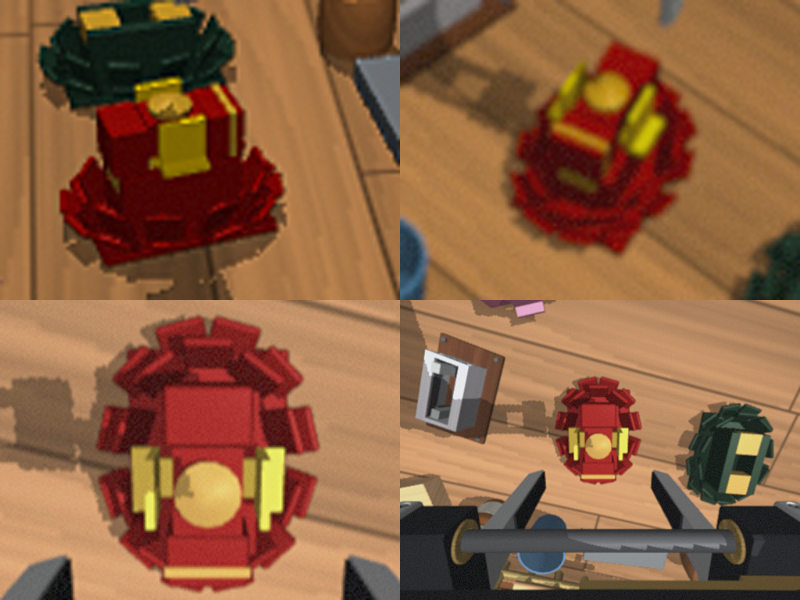

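The cover sits on the base with the buttons visibly out. I'll check the pad spread and position numerically.

Run:
```python
from h import *
d=dict(np.load('wrist9.npz'))
cv2.imwrite('pics/w9.png',cv2.resize(d['frame'][150:240,195:305,::-1],None,fx=7,fy=6.6,interpolation=cv2.INTER_CUBIC))
d0=dict(np.load('scene0.npz'));d1=dict(np.load('scene9.npz'))
df=np.abs(d0['frame'].astype(int)-d1['frame']).sum(2)>90
n,l,st,c=cv2.connectedComponentsWithStats(df.astype(np.uint8))
print([(s[:4].tolist(),int(s[4])) for s in st[1:] if s[4]>25])
```

```text
[([255, 0, 55, 42], 1129), ([382, 0, 17, 18], 208), ([402, 0, 18, 13], 99), ([294, 22, 16, 14], 129), ([172, 31, 137, 153], 3955), ([361, 32, 20, 18], 128), ([386, 33, 18, 30], 302), ([355, 39, 20, 23], 138), ([397, 55, 9, 16], 44), ([361, 63, 21, 16], 148), ([381, 66, 15, 21], 118), ([317, 93, 15, 8], 33), ([236, 94, 77, 78], 2089), ([302, 119, 171, 138], 3774), ([204, 165, 17, 17], 156), ([269, 178, 19, 11], 109), ([213, 182, 37, 22], 273), ([255, 187, 18, 24], 122), ([265, 187, 8, 10], 45), ([270, 190, 13, 12], 48), ([277, 195, 13, 17], 120), ([256, 209, 14, 10], 60)]
```

View pics/w9.png

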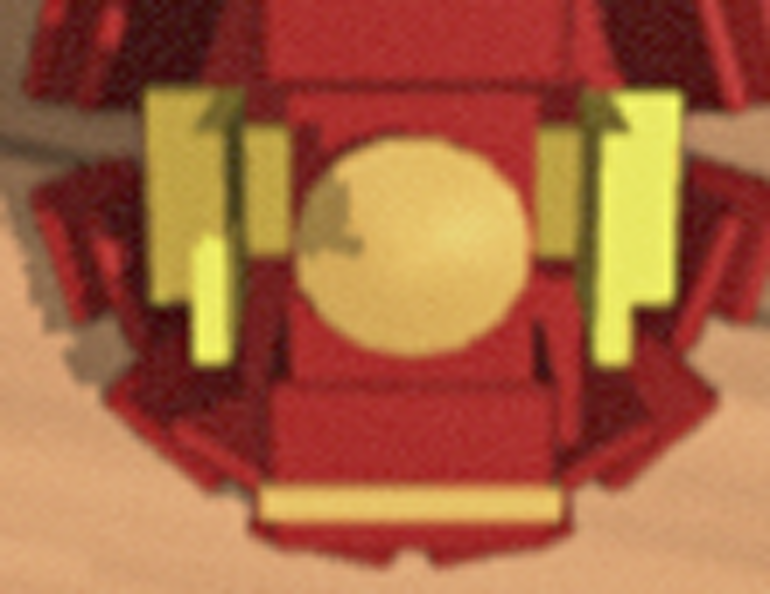

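Run:
```python
from h import *
d=dict(np.load('wrist9.npz'))
C=lambda x,y:(195+(x+.5)/7-.5,150+(y+.5)/6.6-.5)
P=onplane(d,[C(192,366),C(632,366),C(258,523),C(566,523)],.118);P[2:]=onplane(d,[C(258,523),C(566,523)],.111)
th=.245;R=np.array([[np.cos(th),np.sin(th)],[-np.sin(th),np.cos(th)]])
for p in P: print(((R@(p[:2]-[.5196,.0061]))*1e3).round(1))
from station import ctrl
s=ctrl.state();print(s['time_s'])
```

```text
[ 20.1 -35.8]
[20.1 35.6]
[ 52.2 -26.3]
[52.2 26.1]
26.275
```

Positions are centred, but the apparent size is about 3% large. I'll check the height with the fixed cameras by comparing before and after release and triangulating the boss.

Run:
```python
from h import *
S=dict(np.load('side9.npz'));A=dict(np.load('scene9.npz'));S8=np.load('side8.npz')['frame'];A8=np.load('scene8.npz')['frame']
f=lambda im,x,y,w,h:cv2.resize(im[y:y+h,x:x+w,::-1],(400,300),interpolation=cv2.INTER_CUBIC)
cv2.imwrite('pics/cmp.png',np.vstack([np.hstack([f(S8,225,145,60,45),f(S['frame'],225,145,60,45)]),np.hstack([f(A8,240,170,60,45),f(A['frame'],240,170,60,45)])]))
B=np.array([.5196,.0061,.066]);th=.245;ex=np.array([np.cos(th),np.sin(th),0]);ey=np.array([-np.sin(th),np.cos(th),0])
for z in (.045,.055):
  Q=[B+sx*.06*ex+sy*.025*ey+[0,0,z] for sx,sy in ((-1,-1),(1,-1),(-1,1),(1,1))]
  print(z,((proj(S,Q)-[225,145])*400/60).round(0).tolist(),((proj(A,Q)-[240,170])*400/60+[0,300]).round(0).tolist())
```

```text
0.045 [[89.0, 175.0], [358.0, 123.0], [55.0, 114.0], [318.0, 65.0]] [[218.0, 336.0], [92.0, 530.0], [319.0, 376.0], [197.0, 575.0]]
0.055 [[88.0, 155.0], [358.0, 103.0], [54.0, 95.0], [318.0, 46.0]] [[219.0, 322.0], [91.0, 516.0], [320.0, 362.0], [197.0, 561.0]]
```

View pics/cmp.png

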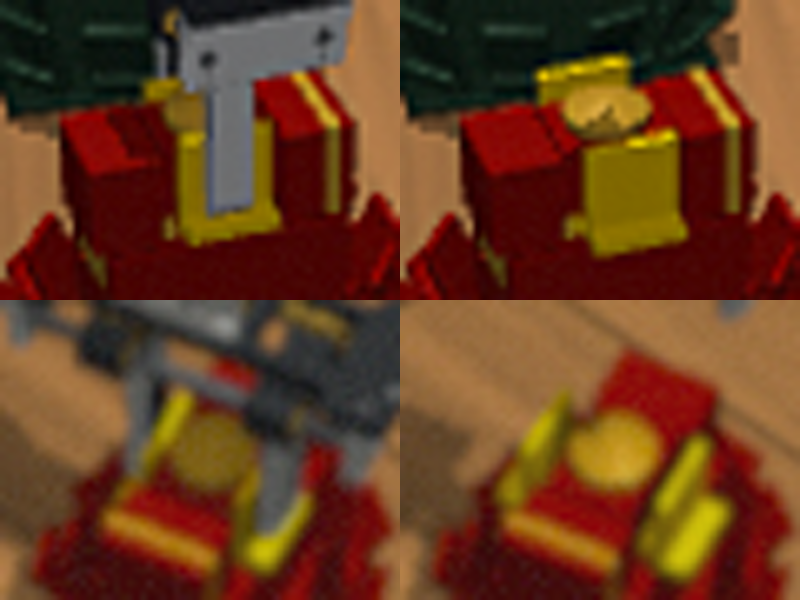

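In the side view the cover's top corners, (96,175) and (340,127), match the heights predicted for home: rows 175 and 123, against 155 and 103 for 10 mm too high. It didn't move on release and both buttons are out. Handing in.

Run:
```python
from station import ctrl
print(ctrl.sign_off(),ctrl.state()['time_s'])
```

```text
the job is handed in; nothing more can be done
the job is handed in; nothing more can be done
```

The red cover is on its red lotus base, flush and centred with both buttons sprung out, and I handed the job in at about 26 s. I pressed it down on its ledges with a light 3 N grip until the stop (about 20 N), squeezed both buttons fully in and lifted it off. I then set it on the red base with the stripe over the open end, where it touched down at the expected height, and let go.

**Last checks:**
- **Height:** in the side view the cover's top corners match the home height, and it did not move on release.
- **Position:** the pads are about ±35.7 mm about the base centre, the buttons-out spacing, within about 0.1 mm of where they belong along the length.
- **Bench things:** before and after pictures show no change at the whetstone, mallet, pot, jar or pine block.
- **One disagreement:** sizes in the last wrist picture read 2–4% large (pads 71.4 mm against 70, stripe 52.4 mm against 50). The side view shows no rise, so I put it down to edge-picking error.
- **Not tested:** I did not tug the cover to test the lock. That the hooks caught is judged from the buttons being out and the cover sitting flush.

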